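# Unlock the standards box and hold up its combination lock

## Robot

A 7-joint arm with a two-finger parallel gripper is mounted at the origin on the work surface. World frame = base frame: x ahead of the robot, y to its left, z up, the work surface at z = 0. Lengths are in mm, angles in rad, forces in N, time in s.
With the tool pointing down it reaches from about 400 to 850 mm from the base axis. Payload 10.4 kg.
Tool frame: the origin (TCP) lies midway between the tips of the shut fingers; the grasp point (between the pads) lies 19 mm behind it; z points along the fingers, y is the line along which they close (so a half turn about z gives the same grasp; the last joint's range is limited). The gripper opens to 85 mm and grips with 20 to 120 N. Pads are 22 mm wide; open, the fingers measure 114 mm over their backs; the gripper's body (76 mm by 85 mm) begins 54 mm behind the grasp point. The pads swing forward as they close: fully open they stand 13 mm farther back than shut.
Start: joints at [1.144, 0.332, -0.065, 1.46, 0.022, 1.35, -0.088], TCP at [245.595, -574.747, 231.338] pointing down, gripper open.
Joint ranges: [-2.6, 2.6], [-0.5, 2.12], [-1.47, 1.34], [0.16, 2.42], [-1.27, 4.41], [0.06, 2.06], [-2.6, 2.6]. Speed limits (rad/s): [2.22, 2.22, 2.79, 2.79, 3.14, 3.14, 3.14].

## Interface

Orientations are given as a rotation vector (axis times angle).
In Python, from workcell import ctrl gives the robot as it stands.
- The arm moves only by the shell command python3 -m pendant 'ROWS' [OPENING]. ROWS is JSON, one flat list of numbers, 6 for each row, row after row: the shift along the world's x, y, z scaled (see below), then the turn, a rotation vector about the world's x, y, z scaled (see below). A call has 1 to 8 rows; each row shifts and turns the commanded pose from where the row before left it; what a row does not reach is not made up. The controller multiplies each number of a shift by 20 mm and each number of a turn by 0.15 rad. A row lasts 1/8 s, in which the tool goes at most 62.5 mm and 10.7 degrees, less where a joint would pass 70% of its speed; a pose out of reach is approached as far as the arm can. A call with a number of a shift or a turn outside -1 to 1 is refused whole. A call with a gripper value outside its range is refused whole. OPENING is the opening, from 0 (shut) to 1 (fully open), set as the call begins (- or left out, the last holds). The fingers move at their own pace and stop on an object; the grip force is fixed at half the most. Time passes only in rows, so rows that do not move let the fingers close. It gives the time, the measured TCP pose, the force, the opening and the grip force at its end, in the units of the state.
- ctrl.sense(): the state, without advancing time (a new reading comes with each control period).
- ctrl.snapshot(name): name is "side" or "top"; returns the picture (480x640x3 uint8, red, green, blue); there is no depth.
- ctrl.camera_info(name): a dict with "fx", "fy", "cx", "cy" (pixels), "world_to_cam" (4x4, takes a point from world to camera coordinates). Camera axes: x right, y down, z forward; pixel columns grow to the right and rows downward; lengths in mm; the calibration is good to about 2 mm. A picture is of the moment at which its call begins. camera_info takes no time and is no camera call.
- ctrl.job_done(): hands the job in; it is judged then, once.
The state is a dict: "time_s": time; "q": joint angles; "qvel": joint speeds; "tau": joint torques, N m; "tool_pos": TCP position; "ee_rot": TCP orientation; "force": force on the tool from outside, world axes, zero at the start; "torque": the same for the moment, N m; "finger_gap": opening from 0.0 (shut) to 1.0 (fully open); "gripper_force": force on a finger pad.
Only numpy, scipy, OpenCV 4.12 (cv2) and the standard library are available. Lean on these libraries where they do the work, as an engineer would, in place of code of your own. Each camera call takes 0.05 s, during which the arm holds its last target. There are 200 camera calls.

## Task

Unlock the blue box on the laboratory bench: turn the black dial of the brass combination lock clockwise, click by click, until its white pointer stands at the green mark, then pull the steel shackle fully out so that it leaves the hasp's eye. Then lift the open lock off the box and finish while still holding it, at rest and level with the dial up, about 12 cm above the lid; do not put it down or let go. Leave the amber bottle, the amber vial and the screwdriver where they are.

Things in the scene. Friction and masses are not known exactly. Their poses are not given: they have to be found in the camera images.
- safe: Blue steel box, grey flat lid, 206 x 266 x 100 mm high, fixed to the bench, turned up to 25 degrees. Origin: centre of the underside; x to its back, y left, z up. The lock's origin is at x = -55 mm, y = 0, z = 100 mm (lid top). 10 mm high stops round the lock's back corners, 1.5 mm play, beside only the last 9 mm of its sides, keep it from turning; upward it is free.
- hasp_eye (a point): Centre of the closed eye (12 mm wide, 14 mm high) in the hasp; one shackle leg passes through it. The hasp is an upright steel plate fixed on the lid 2 mm in front of the brass padlock; it is 4 mm thick, 24 mm high, from y = -28 to +9 mm of the box, the eye at y = -18 mm. The padlock bears on the hasp when the shackle is pulled.
- lock: Brass padlock lying flat on the lid, aligned with the box; 0.3 to 0.5 kg in all. Body 66 mm long (x), 54 mm wide (y), 24 mm high. Origin: centre of the underside; x points away from the shackle to the box's back, y left, z up. Its sides can be gripped across the 54 mm, beside the dial. While locked, the shackle ties it to the hasp.
- green_mark (a point): Green mark on the lock's top, in front of the dial: straight towards the shackle (lock's -x), 22 mm from the dial's axis. Five narrower white marks lie round the dial at the other notches, the last one beyond the green (clockwise).
- dial_grip (a point): Middle of the dial's grip bar, on its upright axis, which is that of the lock's origin, 39 mm above the lock's underside. The dial: black disc, radius 18 mm, 24 to 29 mm above the lock's underside; on it the bar, 34 mm long, 10 mm thick, from 29 to 49 mm. White paint on one half of the bar, top and end, is the pointer.
- dial (a joint): Dial angle, rad, grows clockwise seen from above, -0.1 to 1.9. Pointer along the lock's -x (green mark) at 1.44, else turned counterclockwise from there by 1.44 - value. Notches click every 0.36 (0, 0.36, ... 1.80); about 0.06 N m passes a click; let go, it settles in the nearest notch. Starts in notch 0, 0.36 or 0.72. The shackle comes out only within about 0.12 of 1.44.
- shackle_bow (a point): Middle of the shackle's outer cross-bar, on its centre line, 12 mm above the lock's underside, 76 mm in front of the lock's origin when shut; the bow juts out over the lid's front edge, free below. U of 8 mm round steel, 44 mm wide over the legs, which run along the lock's x at y = +18 and -18 mm, straight from 70 mm in front of the lock's origin.
- shackle (a joint): How far the shackle is pulled out towards the lock's -x, in m: 0 shut, 0.026 fully out at its stop. 3 to 5 N moves it and it stays where it is left. Beyond 0.017 its toe is out of the hasp's eye and the lock can be lifted straight up.
- amber_bottle: Bystander: amber glass bottle with a white cap, 60 mm across, 110 mm high, standing on the bench beside the box. Origin: centre of its underside.
- amber_vial: Bystander: small amber vial with a white cap, 28 mm across, 50 mm high, standing on the back half of the lid. Origin: centre of its underside.
- screwdriver: Bystander: screwdriver with a red handle, 150 mm long, lying on the bench beside the box.
Things that resemble listed ones, but are neither listed nor needed, are in the scene too. What is shaped like the lock but purple or turquoise is not meant.

How it is judged (in metres and radians):
On the way, in this order (a step that is already met when the one before it is completed fails the run):
1. the dial stands in the notch of the green mark (1.32 to 1.56 rad) (value of joint dial between 1.32 and 1.56 rad), for 0.2 s.
2. the shackle is pulled out by more than 18 mm (value of joint shackle above 0.018 m), for 0.2 s.
At the end, for the whole second after the job is handed in: The lock is held in the fingers (more than 1 N) with its underside more than 80 mm above the lid, dial up and level within 20 degrees, at rest (under 0.03 m/s), clear of the box, its shackle still out by more than 18 mm (z of lock in the frame of safe above 0.18 m and value of joint shackle above 0.018 m and angle between lock's own z axis and vertical below 0.35 rad and linear speed of lock below 0.03 m/s and contact force between the fingers and lock above 1 N and contact force between lock and safe below 0.1 N); the arm keeps its last pose, push and grip.
It fails at once if the amber bottle is moved by more than 30 mm (distance of amber_bottle from where it was at the start of the episode above 0.03 m).
It fails at once if the amber vial is moved by more than 30 mm (distance of amber_vial from where it was at the start of the episode above 0.03 m).
It fails at once if the screwdriver is moved by more than 30 mm (distance of screwdriver from where it was at the start of the episode above 0.03 m).
It also fails if it takes over 54 s, if anything falls off the work surface, if the arm or the gripper's body presses on something with over 40 N, if the wrist force passes 120 N, or if a joint passes its speed limit or range.

## Working session

There is one attempt and no reset: what is moved stays moved. The work goes in short steps, Python scripts to look and compute and a shell command to move; the robot and the scene stay as the last step left them, time stands still between calls to the robot, and variables do not carry over. Pictures are saved under pics/ and viewed, at most 10 in all, crops included, and the job is handed in when it is done.

```bash
mkdir -p pics; python3 - <<'E'
from workcell import ctrl
import cv2,numpy as np
for n in("top","side"):
    im=ctrl.snapshot(n); cv2.imwrite(f"pics/{n}0.png",im[:,:,::-1])
    c=ctrl.camera_info(n); print(n,c["fx"],c["fy"],c["cx"],c["cy"]); print(np.round(c["world_to_cam"],3).tolist())
s=ctrl.sense(); print({k:np.round(v,3).tolist() for k,v in s.items()})
E
```

```text
top 516.8557804710863 516.8557804710863 327.1143941211408 233.23084530493657
[[-0.001, -1.0, 0.027, 25.044], [-0.995, -0.002, -0.104, 606.383], [0.104, -0.027, -0.994, 1091.782], [0.0, 0.0, 0.0, 1.0]]
side 550.7026518218294 550.7026518218294 323.1953129098398 234.20112089202053
[[0.958, -0.285, 0.022, -584.718], [-0.148, -0.561, -0.815, 216.262], [0.245, 0.777, -0.579, 725.597], [0.0, 0.0, 0.0, 1.0]]
{'time_s': 0.1, 'q': [1.144, 0.333, -0.065, 1.461, 0.022, 1.35, -0.089], 'qvel': [-0.0, -0.003, 0.0, 0.0, -0.001, -0.001, -0.0], 'tau': [0.004, -62.675, 0.051, -39.243, 0.016, 0.007, -0.0], 'tool_pos': [245.44, -574.423, 230.596], 'ee_rot': [-3.077, -0.63, 0.0], 'force': [-1.132, -0.138, -0.748], 'torque': [0.026, 0.028, -0.027], 'gripper_force': 0.0, 'finger_gap': 1.0}
```

View pics/top0.png

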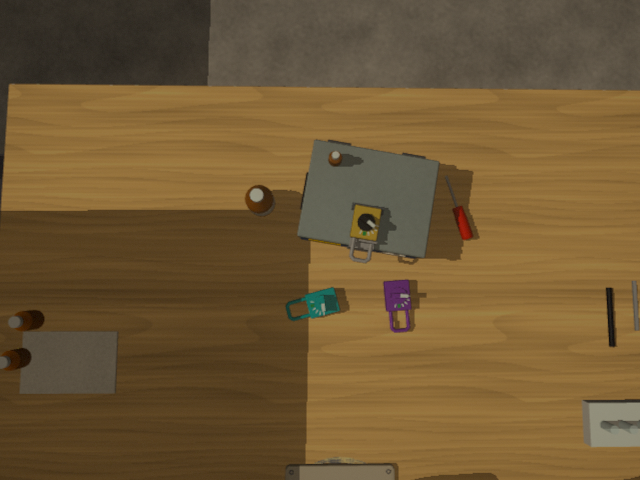

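View pics/side0.png

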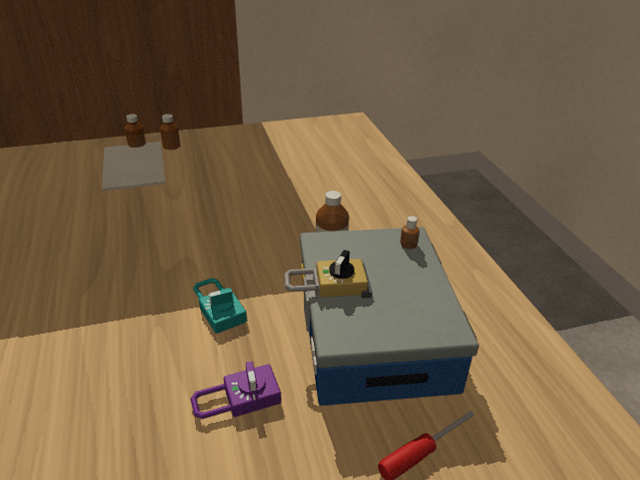

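Three lock-shaped things in the top view: turquoise (322,303), purple (398,296) and brass (366,222). Only the brass one lies on the box lid with its shackle through the hasp. I'll measure it and confirm it in a crop.

```bash
cat > h.py <<'E'
from workcell import ctrl
import cv2,numpy as np
def ray(n,uv,z):
    c=ctrl.camera_info(n);W=np.array(c["world_to_cam"]);R=W[:3,:3];o=-R.T@W[:3,3]
    d=R.T@np.array([(uv[0]-c["cx"])/c["fx"],(uv[1]-c["cy"])/c["fy"],1]);return o+d*(z-o[2])/d[2]
def proj(n,p):
    c=ctrl.camera_info(n);q=np.array(c["world_to_cam"])@np.append(p,1);return np.array([c["fx"]*q[0]/q[2]+c["cx"],c["fy"]*q[1]/q[2]+c["cy"]])
def big(m):
    cs,_=cv2.findContours(m.astype(np.uint8),cv2.RETR_EXTERNAL,cv2.CHAIN_APPROX_NONE);return max(cs,key=cv2.contourArea)
E
python3 - <<'E'
from h import *
t=cv2.imread("pics/top0.png");s=cv2.imread("pics/side0.png")
a=cv2.resize(t[185:270,330:420],None,fx=5,fy=5,interpolation=cv2.INTER_CUBIC)[:425,:400];b=cv2.resize(s[240:310,280:380],None,fx=4,fy=4,interpolation=cv2.INTER_CUBIC)
o=np.zeros((425,800,3),np.uint8);o[:a.shape[0],:400]=a[:,:400];o[:280,400:800]=b;cv2.imwrite("pics/crop1.png",o)
h=cv2.cvtColor(t,cv2.COLOR_BGR2HSV)
# lid: grey-green low saturation
m=(h[...,1]<60)&(h[...,2]>60);m[:130]=0;m[270:]=0;m[:,:290]=0;m[:,445:]=0
m=cv2.morphologyEx(m.astype(np.uint8),cv2.MORPH_OPEN,np.ones((7,7)))
q=cv2.convexHull(big(m))[:,0]
P=np.array([ray("top",p,100)[:2] for p in q],np.float32);print("lid",cv2.minAreaRect(P))
y=(h[...,0]>18)&(h[...,0]<32)&(h[...,1]>150)&(h[...,2]>90);y[:195]=0;y[250:]=0;y[:,:340]=0;y[:,395:]=0
y=cv2.morphologyEx(y.astype(np.uint8),cv2.MORPH_OPEN,np.ones((2,2)))
q=cv2.convexHull(big(y))[:,0];print(q.min(0),q.max(0))
P=np.array([ray("top",p,124)[:2] for p in q],np.float32);print("brass",cv2.minAreaRect(P))
E
```

```text
lid ((672.2380981445312, -57.456695556640625), (264.22119140625, 209.74522399902344), 80.08615112304688)
[351 206] [381 241]
brass ((616.820556640625, -50.638145446777344), (53.1853141784668, 65.25286102294922), 80.07227325439453)
```

View pics/crop1.png

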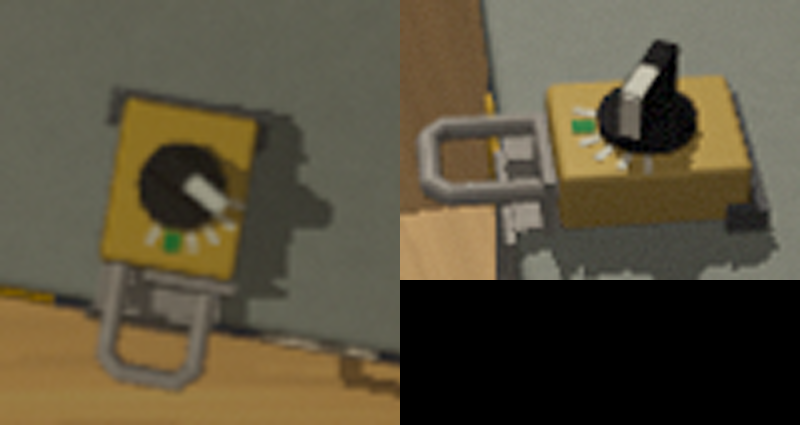

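Crop: left, the brass lock with the pointer at about 4 o'clock (top px ≈ 371,224), the green mark below it (≈364,233) and the shackle bow at the bottom (≈360,260). It is the only brass lock, it lies on the lid and its shackle passes the hasp, so this is the one. Next: dial angle and positions from both views.

```bash
python3 - <<'E'
from h import *
t=cv2.imread("pics/top0.png");s=cv2.imread("pics/side0.png")
def cen(im,f,box):
    h=cv2.cvtColor(im,cv2.COLOR_BGR2HSV).astype(int);m=f(h).astype(np.uint8);k=np.zeros_like(m);x0,y0,x1,y1=box;k[y0:y1,x0:x1]=m[y0:y1,x0:x1]
    M=cv2.moments(big(k));return np.array([M['m10']/M['m00'],M['m01']/M['m00']]),int(k.sum())
yaw=np.deg2rad(-9.92);ex=np.array([np.cos(yaw),np.sin(yaw)]);ey=np.array([-ex[1],ex[0]])
L=np.array([616.8,-50.6])
g=lambda h:(h[...,0]>50)&(h[...,0]<80)&(h[...,1]>100)&(h[...,2]>60)
w=lambda h:(h[...,1]<60)&(h[...,2]>150)
b=lambda h:(h[...,2]<50)
gt,n=cen(t,g,(355,225,375,242));G=ray("top",gt,124)[:2];print("green",n,G,"lock from green",G+22*ex)
gs,n=cen(s,g,(315,260,335,280));G2=ray("side",gs,124)[:2];print("side green",n,G2,G2+22*ex)
wt,n=cen(t,w,(362,212,380,231));P=ray("top",wt,149)[:2];print("white",wt,n,P)
bt,n=cen(t,b,(350,208,375,235));print("black",bt,n,ray("top",bt,135)[:2])
for C in (L,G+22*ex):
    d=P-C;print("value from",C,1.44-((np.arctan2(d[1],d[0])-np.arctan2(-ex[1],-ex[0])+np.pi)%(2*np.pi)-np.pi),np.hypot(*d))
for dv in(0,.36,.72):
    th=np.arctan2(-ex[1],-ex[0])+1.44-dv
    for r in(0,17):
        p=np.append(L+r*np.array([np.cos(th),np.sin(th)]),149);print(dv,r,np.round(proj("top",p),1),np.round(proj("side",p),1))
# bow: grey pixel bottom in top
bow=np.append(L-76*ex,112);print("bow",bow,proj("top",bow),proj("side",bow))
E
```

```text
green 8 [597.47536449 -45.67665055] lock from green [619.14644802 -49.46665562]
side green 16 [597.39234222 -43.53397156] [619.06342575 -47.32397664]
white [371.  223.5] 6 [613.32972717 -57.24614991]
black [364.8273224  221.25027322] 182 [619.51891353 -46.6165472 ]
value from [616.8 -50.6] 0.17727549864383763 7.497606427838792
value from [619.14644802 -49.46665562] 0.33809391552891066 9.713638501933445
0 0 [367.6 221.7] [340.8 257.6]
0 17 [375.9 224.3] [341.  265.4]
0.36 0 [367.6 221.7] [340.8 257.6]
0.36 17 [374.5 227.1] [336.5 264.8]
0.72 0 [367.6 221.7] [340.8 257.6]
0.72 17 [372.2 229.1] [332.6 263.2]
bow [541.93625688 -37.50725521 112.        ] [359.49329715 261.03361706] [285.53932225 281.62121636]
```

```bash
python3 -m pendant '[0.69,0.97,0,0,0,0.124, 0.69,0.97,0,0,0,0.124, 0.69,0.97,0,0,0,0.124, 0.69,0.97,0,0,0,0.124, 0.69,0.97,0,0,0,0.124, 0.69,0.97,0,0,0,0.124, 0.69,0.97,0,0,0,0.124]' 0.45
python3 -m pendant '[0.69,0.97,0,0,0,0.124, 0.69,0.97,0,0,0,0.124, 0.69,0.97,0,0,0,0.124, 0.69,0.97,0,0,0,0.124, 0.69,0.97,0,0,0,0.124, 0.69,0.97,0,0,0,0.124, 0.69,0.97,0,0,0,0.124]'
python3 -m pendant '[0.69,0.97,0,0,0,0.124, 0.69,0.97,0,0,0,0.124, 0.69,0.97,0,0,0,0.124, 0.69,0.97,0,0,0,0.124, 0.69,0.97,0,0,0,0.124, 0.69,0.97,0,0,0,0.124, 0.69,0.97,0,0,0,0.124]'
python3 -m pendant '[0.69,0.97,0,0,0,0.124, 0.69,0.97,0,0,0,0.124, 0.69,0.97,0,0,0,0.124, 0.69,0.97,0,0,0,0.124, 0.69,0.97,0,0,0,0.124, 0.69,0.97,0,0,0,0.124, 0,0,0,0,0,0,0,0,0,0,0,0]'
```

```text
time_s: 0.98
tool_pos: [343.1, -437.6, 231.4]
ee_rot: [3.03, 0.831, 0.0]
force: [-0.8, -0.2, -0.3]
finger_gap: 0.451
gripper_force: 0.0
time_s: 1.85
tool_pos: [439.7, -301.8, 231.3]
ee_rot: [2.969, 1.026, 0.0]
force: [-0.6, -0.1, 0.0]
finger_gap: 0.448
gripper_force: 0.0
time_s: 2.72
tool_pos: [536.3, -166.1, 231.3]
ee_rot: [2.896, 1.217, 0.0]
force: [0.0, 0.3, 0.4]
finger_gap: 0.455
gripper_force: 0.0
time_s: 3.72
tool_pos: [618.2, -51.3, 231.2]
ee_rot: [2.825, 1.374, -0.001]
force: [-0.1, 0.4, -1.3]
finger_gap: 0.447
gripper_force: 0.0
```

```bash
python3 -m pendant '[0,0.1,-0.9,0,0,0, 0,0,-0.9,0,0,0, 0,0,-0.9,0,0,0, 0,0,-0.8,0,0,0, 0,0,0,0,0,0]'
python3 - <<'E'
from h import *
o=np.zeros((400,800,3),np.uint8)
for i,(n,x,y) in enumerate((("top",325,175),("side",290,210))):
    im=ctrl.snapshot(n)[:,:,::-1]; cv2.imwrite(f"pics/{n}1.png",im);o[:,400*i:400*i+400]=cv2.resize(im[y:y+100,x:x+100],(400,400),interpolation=cv2.INTER_CUBIC)
cv2.imwrite("pics/crop2.png",o)
E
```

```text
time_s: 4.35
tool_pos: [617.3, -49.0, 159.6]
ee_rot: [-2.823, -1.374, 0.003]
force: [-0.4, 0.4, 0.1]
finger_gap: 0.447
gripper_force: 0.0
```

View pics/crop2.png

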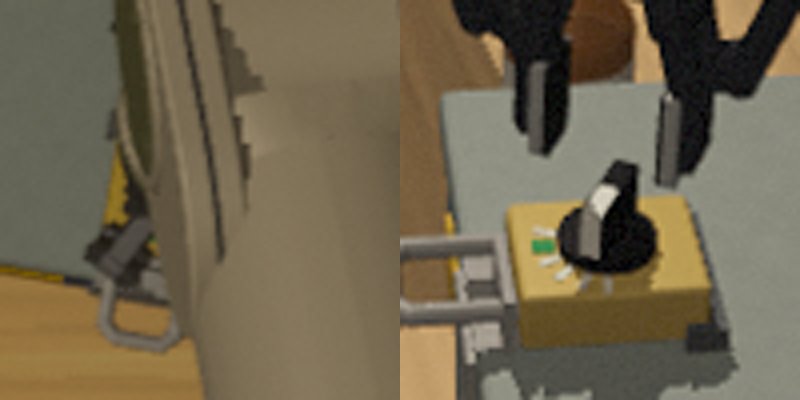

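The side view shows the fingers straddling the bar, one on each side, with their midpoint above it; the arm hides the lock in the top view. I'll descend and close.

```bash
python3 -m pendant '[0.03,0,-0.5,0,0,0, 0,0,-0.5,0,0,0, 0,0,-0.3,0,0,0, 0,0,0,0,0,0]'
python3 -m pendant '[0,0,0,0,0,0,0,0,0,0,0,0,0,0,0,0,0,0,0,0,0,0,0,0,0,0,0,0,0,0]' 0
python3 -m pendant '[0,0,0,0,0,0,0,0,0,0,0,0,0,0,0,0,0,0]'
```

```text
time_s: 4.95
tool_pos: [618.4, -48.9, 134.6]
ee_rot: [-2.824, -1.375, 0.001]
force: [0.7, 0.7, 0.0]
finger_gap: 0.448
gripper_force: 0.0
time_s: 5.58
tool_pos: [618.9, -48.8, 135.9]
ee_rot: [2.824, 1.375, 0.001]
force: [-2.7, 1.0, 4.8]
finger_gap: 0.102
gripper_force: 60.6
time_s: 5.95
tool_pos: [618.9, -48.8, 135.9]
ee_rot: [2.824, 1.375, 0.001]
force: [-2.3, 0.9, 6.0]
finger_gap: 0.097
gripper_force: 60.6
```

```bash
python3 -m pendant '[0,0,0.04,0,0,-0.6, 0,0,0,0,0,-0.6, 0,0,0,0,0,-0.6, 0,0,0,0,0,-0.6, 0,0,0,0,0,0]'
python3 -m pendant '[0,0,0,0,0,-0.6, 0,0,0,0,0,-0.6, 0,0,0,0,0,-0.6, 0,0,0,0,0,-0.6, 0,0,0,0,0,0]'
python3 -m pendant '[0,0,0,0,0,-0.6, 0,0,0,0,0,-0.6, 0,0,0,0,0,-0.6, 0,0,0,0,0,-0.6, 0,0,0,0,0,0, 0,0,0,0,0,0]'
python3 -c "
from workcell import ctrl
s=ctrl.sense();print(s['torque'],s['q'])"
```

```text
time_s: 6.58
tool_pos: [618.7, -48.8, 136.0]
ee_rot: [3.025, 0.848, -0.0]
force: [-1.7, 0.4, -1.0]
finger_gap: 0.095
gripper_force: 59.7
time_s: 7.2
tool_pos: [618.7, -48.9, 136.0]
ee_rot: [3.128, 0.296, -0.0]
force: [-0.8, 1.2, -0.1]
finger_gap: 0.097
gripper_force: 59.7
time_s: 7.95
tool_pos: [618.7, -49.0, 136.0]
ee_rot: [3.13, -0.268, -0.0]
force: [-0.6, 1.0, -1.2]
finger_gap: 0.099
gripper_force: 59.6
[0.17824785 0.09620953 0.00507458] [ 0.25950098  0.40967048 -0.32376435  1.5765522   0.13762656  1.1781184
 -1.83342296]
```

```bash
python3 -m pendant '[0,0,0,0,0,0, 0,0,0,0,0,0, 0,0,0,0,0,0]' 0.4
python3 -m pendant '[0,0,0.8,0,0,0, 0,0,0.8,0,0,0, 0,0,0.8,0,0,0, 0,0,0,0,0,0]'
python3 - <<'E'
from h import *
im=ctrl.snapshot("side")[:,:,::-1]; cv2.imwrite("pics/side2.png",im)
cv2.imwrite("pics/crop3.png",cv2.resize(im[210:310,270:400],(780,600),interpolation=cv2.INTER_CUBIC))
E
```

```text
time_s: 8.32
tool_pos: [618.9, -49.1, 136.3]
ee_rot: [3.13, -0.273, 0.001]
force: [0.5, 0.4, -0.3]
finger_gap: 0.399
gripper_force: 0.0
time_s: 8.82
tool_pos: [619.8, -48.9, 186.3]
ee_rot: [3.13, -0.273, 0.005]
force: [0.8, -0.2, -0.5]
finger_gap: 0.401
gripper_force: 0.0
```

View pics/crop3.png

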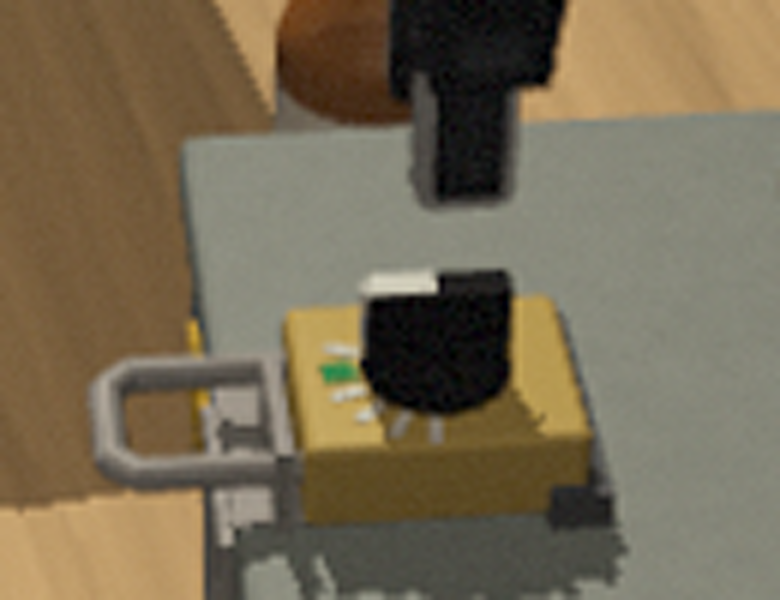

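The crop shows the white half of the bar pointing at the green mark (crop ≈ 340,372), so the dial is set. The bow's cross-bar is at side px ≈ (288,281), which agrees with the projected bow point. Now to the shackle.

```bash
python3 -m pendant '[-0.345,0.06,0,0,0,0.95,-0.345,0.06,0,0,0,0.95,-0.345,0.06,0,0,0,0.95,-0.345,0.06,0,0,0,0.95,-0.345,0.06,0,0,0,0.95,-0.345,0.06,0,0,0,0.95]' 0.3
python3 -m pendant '[-0.345,0.06,0,0,0,0.95,-0.345,0.06,0,0,0,0.95,-0.345,0.06,0,0,0,0.95,-0.345,0.06,0,0,0,0.95,-0.345,0.06,0,0,0,0.97,0,0,0,0,0,0,0,0,0,0,0,0]'
```

```text
time_s: 9.62
tool_pos: [576.7, -41.7, 183.4]
ee_rot: [-2.958, -1.056, 0.002]
force: [-0.2, 0.3, -0.0]
finger_gap: 0.302
gripper_force: 0.0
time_s: 10.5
tool_pos: [543.0, -35.9, 183.9]
ee_rot: [-2.41, -2.016, 0.0]
force: [0.9, 0.3, -0.3]
finger_gap: 0.303
gripper_force: 0.0
```

```bash
python3 -m pendant '[0.04,0,-0.9,0,0,0,0,0,-0.9,0,0,0,0,0,-0.7,0,0,0,0,0,0,0,0,0]'
python3 - <<'E'
from h import *
im=ctrl.snapshot("side")[:,:,::-1]; cv2.imwrite("pics/side3.png",im)
cv2.imwrite("pics/crop4.png",cv2.resize(im[210:310,250:380],(780,600),interpolation=cv2.INTER_CUBIC))
E
```

```text
time_s: 11.0
tool_pos: [542.8, -35.6, 132.5]
ee_rot: [-2.405, -2.018, 0.003]
force: [-0.1, 0.3, 0.4]
finger_gap: 0.301
gripper_force: 0.0
```

View pics/crop4.png

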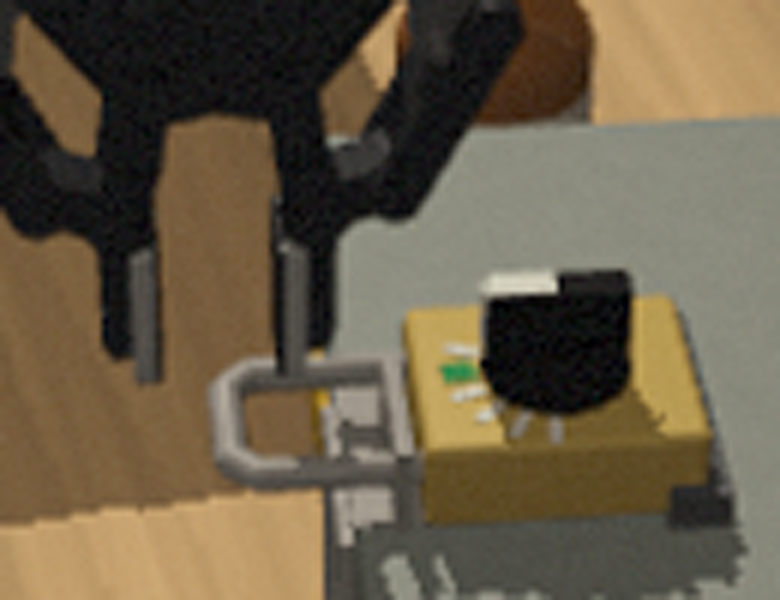

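Pads (crop x ≈ 160 and 280) straddle the bow cross-bar (x ≈ 228), with the inner finger over the gap in the U. I'll go down gently.

```bash
python3 -m pendant '[0.06,0,-0.5,0,0,0,0,0,-0.4,0,0,0,0,0,0,0,0,0]'
python3 -m pendant '[0,0,-0.3,0,0,0,0,0,-0.3,0,0,0,0,0,0,0,0,0]'
```

```text
time_s: 11.42
tool_pos: [544.4, -35.8, 115.4]
ee_rot: [-2.406, -2.019, 0.001]
force: [-0.2, -0.1, -1.0]
finger_gap: 0.299
gripper_force: 0.0
time_s: 11.8
tool_pos: [544.6, -35.7, 103.6]
ee_rot: [-2.406, -2.019, 0.001]
force: [-0.2, -0.6, 0.7]
finger_gap: 0.3
gripper_force: 0.0
```

```bash
python3 -m pendant '[0,0,0,0,0,0,0,0,0,0,0,0,0,0,0,0,0,0,0,0,0,0,0,0]' 0
```

```text
time_s: 12.3
tool_pos: [544.9, -35.7, 104.3]
ee_rot: [2.406, 2.019, 0.0]
force: [-1.6, 0.7, 2.6]
finger_gap: 0.062
gripper_force: 58.8
```

```bash
python3 -m pendant '[-0.2,0.035,0,0,0,0,-0.2,0.035,0,0,0,0,-0.2,0.035,0,0,0,0,0,0,0,0,0,0]'
python3 -m pendant '[-0.2,0.035,0,0,0,0,-0.2,0.035,0,0,0,0,-0.22,0.04,0,0,0,0,0,0,0,0,0,0]'
```

```text
time_s: 12.8
tool_pos: [532.5, -33.6, 104.3]
ee_rot: [2.406, 2.02, -0.0]
force: [0.2, 0.4, 2.9]
finger_gap: 0.062
gripper_force: 58.9
time_s: 13.3
tool_pos: [519.9, -31.5, 104.1]
ee_rot: [-2.406, -2.019, 0.001]
force: [0.0, 0.4, 2.0]
finger_gap: 0.061
gripper_force: 58.9
```

```bash
python3 -m pendant '[0,0,0,0,0,0,0,0,0,0,0,0,0,0,0,0,0,0]' 0.3
python3 -m pendant '[0,0,0.5,0,0,0,0,0,0.9,0,0,0,0,0,0.9,0,0,0,0,0,0.9,0,0,0,0,0,0.9,0,0,0,0,0,0,0,0,0]'
python3 - <<'E'
from h import *
im=ctrl.snapshot("side")[:,:,::-1]; cv2.imwrite("pics/side4.png",im)
cv2.imwrite("pics/crop5.png",cv2.resize(im[210:310,250:380],(780,600),interpolation=cv2.INTER_CUBIC))
E
```

```text
time_s: 13.68
tool_pos: [520.2, -31.3, 103.9]
ee_rot: [-2.406, -2.019, 0.001]
force: [-0.1, -0.2, 0.0]
finger_gap: 0.302
gripper_force: 0.0
time_s: 14.42
tool_pos: [521.4, -31.5, 187.9]
ee_rot: [2.405, 2.018, 0.003]
force: [-0.3, -0.3, -0.6]
finger_gap: 0.306
gripper_force: 0.0
```

View pics/crop5.png

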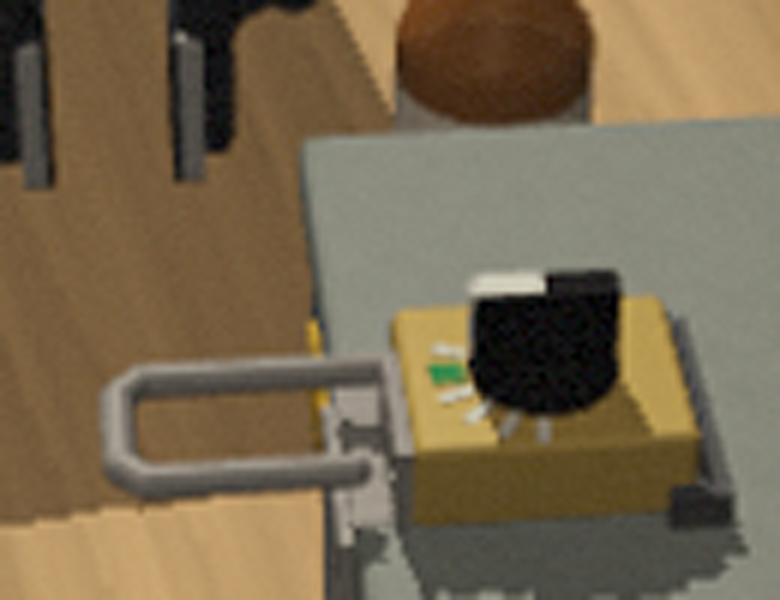

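The shackle now juts out far more: the bow's crop x went from 228 to 120, about 22–25 mm, and the toe is clear of the hasp at (370,468). The dial still points at green. Next: turn back and grip the body.

```bash
python3 -m pendant '[0.41,-0.075,0,0,0,-0.95,0.41,-0.075,0,0,0,-0.95,0.41,-0.075,0,0,0,-0.95,0.41,-0.075,0,0,0,-0.95,0.41,-0.075,0,0,0,-0.95,0.41,-0.075,0,0,0,-0.95]' 1
python3 -m pendant '[0.41,-0.075,0,0,0,-0.95,0.41,-0.075,0,0,0,-0.95,0.41,-0.075,0,0,0,-0.95,0.41,-0.075,0,0,0,-0.95,0.41,-0.075,0,0,0,-0.95,0,0,0,0,0,0,0,0,0,0,0,0]'
```

```text
time_s: 15.22
tool_pos: [569.4, -40.5, 185.0]
ee_rot: [-3.029, -0.833, 0.003]
force: [-0.3, 0.7, -0.8]
finger_gap: 1.0
gripper_force: 0.0
time_s: 16.1
tool_pos: [610.2, -47.8, 185.5]
ee_rot: [3.13, -0.263, -0.002]
force: [-0.9, 0.2, -0.9]
finger_gap: 0.999
gripper_force: 0.0
```

```bash
python3 -m pendant '[0.05,0,-0.9,0,0,0,0.05,0,-0.9,0,0,0,0,0,-0.9,0,0,0,0,0,-0.8,0,0,0,0,0,-0.4,0,0,0,0,0,-0.35,0,0,0,0,0,0,0,0,0,0,0,0,0,0,0]'
python3 -m pendant '[0,0,0,0,0,0,0,0,0,0,0,0,0,0,0,0,0,0,0,0,0,0,0,0,0,0,0,0,0,0]' 0.5
```

```text
time_s: 17.1
tool_pos: [613.1, -47.9, 101.7]
ee_rot: [3.13, -0.268, 0.001]
force: [0.2, 0.5, 0.1]
finger_gap: 0.999
gripper_force: 0.0
time_s: 17.73
tool_pos: [613.1, -47.8, 101.8]
ee_rot: [-3.13, 0.268, -0.002]
force: [-0.8, 0.0, 5.8]
finger_gap: 0.614
gripper_force: 65.3
```

```bash
python3 -m pendant '[0,0,0.2,0,0,0,0,0,0.3,0,0,0,0,0,0.5,0,0,0,0,0,0.5,0,0,0,0,0,0,0,0,0]' 0.4
python3 -m pendant '[0,0,0.5,0,0,0,0,0,0.7,0,0,0,0,0,0.8,0,0,0,0,0,0.8,0,0,0,0,0,0.7,0,0,0,0,0,0.6,0,0,0,0,0,0.3,0,0,0,0,0,0.1,0,0,0]'
python3 -m pendant '[0,0,0,0,0,0,0,0,0,0,0,0,0,0,0,0,0,0,0,0,0,0,0,0]'
python3 - <<'E'
from h import *
im=ctrl.snapshot("side")[:,:,::-1]; cv2.imwrite("pics/side5.png",im)
E
```

```text
time_s: 18.35
tool_pos: [612.7, -47.8, 131.8]
ee_rot: [3.13, -0.268, 0.0]
force: [-0.3, -0.0, -3.4]
finger_gap: 0.623
gripper_force: 65.2
time_s: 19.35
tool_pos: [612.7, -48.0, 221.3]
ee_rot: [3.13, -0.268, 0.0]
force: [-1.2, 0.0, -3.2]
finger_gap: 0.616
gripper_force: 65.2
time_s: 19.85
tool_pos: [612.6, -47.9, 221.0]
ee_rot: [3.13, -0.268, -0.0]
force: [0.1, 0.2, -4.4]
finger_gap: 0.619
gripper_force: 65.2
```

View pics/side5.png

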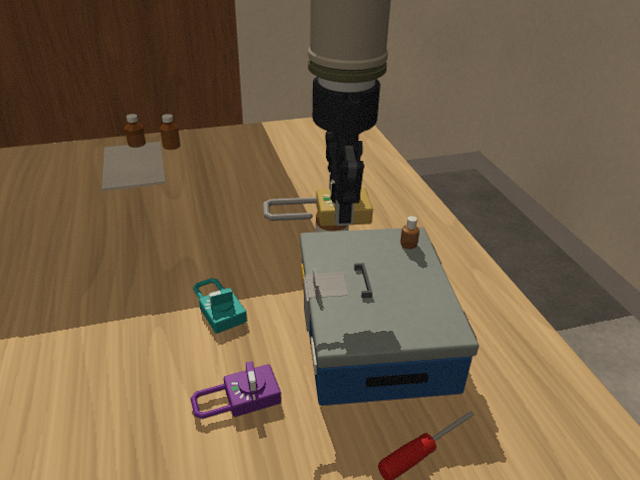

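The picture shows the lock held level at (345,207), well above the lid, with its shackle still out (bow at 266,209). Bottle, vial and screwdriver have not moved. Handing in.

```bash
python3 -c "
from workcell import ctrl
print(ctrl.job_done())"
```

```text
the job is handed in; nothing more can be done
None
```

I handed the job in at about 20 s of the 54 s: the dial is at the green mark, the shackle is out by about 22 mm or more and clear of the hasp (short of the full 26 mm), and the open lock is held level about 12 cm above the lid; no verdict was returned.

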